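# Find the loose bolt on the clamp bar and hold its cap open

## Robot

A 7-joint arm with a two-finger parallel gripper is mounted at the origin on the work surface. World frame = base frame: x ahead of the robot, y to its left, z up, the work surface at z = 0. Lengths are in m, angles in rad, forces in N, time in s.
With the tool pointing down it reaches from about 0.4 to 0.85 m from the base axis. Payload 4.5 kg.
Tool frame: the origin (TCP) lies midway between the tips of the shut fingers; the grasp point (between the pads) lies behind it (r.grip_point_offset is the z of the grasp point in the tool frame, in m); z points along the fingers, y is the line along which they close (so a half turn about z gives the same grasp; the last joint's range is limited). The gripper opens to 88 mm and grips with 3 to 60 N. Pads are 18 mm wide; open, the fingers measure 123 mm over their backs; the gripper's body (75 mm by 187 mm) begins 45 mm behind the grasp point.
Start: joints at [1.292, 0.689, -0.195, 1.565, 0.157, 0.902, -0.215], TCP at [0.192, -0.595, 0.239] pointing down, gripper open.
Joint ranges: [-3.01, 3.01], [-0.46, 2.08], [-1.47, 1.51], [0.13, 2.56], [-1, 4.14], [0.04, 2.09], [-2.66, 2.66]. Speed limits (rad/s): [2.57, 2.57, 3.14, 3.14, 3.14, 3.14, 3.14].

## Interface

Orientations are given as a unit quaternion [x, y, z, w].
In Python, from plant import r, optics, workorder gives the robot as it stands.
- The arm moves only by the shell command python3 -m creep 'ROWS' [FORCE]. ROWS is JSON, a list of rows, each an object of numbers: "grip": the gripper command: -1 is shut, 1 is fully open, values between are in proportion; "tx", "ty", "tz": the shift along the tool's x, y, z in cm; "spin": the turn about the tool's z in degrees. In form: [{"grip": .., "tx": .., "ty": .., "tz": .., "spin": ..}, ...]. A call has 1 to 8 rows; each row shifts and turns the commanded pose from where the row before left it, along the tool's axes as they then stand; what a row does not reach is not made up. A row lasts 1/12 s, in which the tool goes at most 41.7 mm and 7.16 degrees, less where a joint would pass 70% of its speed; a pose out of reach is approached as far as the arm can. A call with a gripper value outside its range is refused whole. The fingers move at their own pace and stop on an object; FORCE is the grip in N (left out, the last holds). Time passes only in rows, so rows that do not move let the fingers close. It gives the time, the measured TCP pose, the force, the opening and the grip force at its end, in the units of the state.
- r.get_state(): the state, without advancing time (a new reading comes with each control period).
- optics.snapshot(name): name is "scene" or "top" or "wrist"; returns (picture, depth): 480x640x3 uint8, red, green, blue; 480x640 float32, m along the optical axis (not along the pixel's ray), 0 where there is no reading.
- optics.get_calibration(name): a dict with "fx", "fy", "cx", "cy" (pixels), "extrinsics" (4x4, takes a point from world to camera coordinates). Camera axes: x right, y down, z forward; pixel columns grow to the right and rows downward; lengths in m; the calibration is good to about 2 mm. A picture is of the moment at which its call begins: read the wrist's pose just before it. get_calibration takes no time and is no camera call; for the wrist camera it gives the pose at the moment of the call.
- workorder.finish_job(): hands the job in; it is judged then, once.
The state is a dict: "clock": time; "q": joint angles; "qd": joint speeds; "joint_torque": joint torques, N m; "tool_pos": TCP position; "eef_rot": TCP orientation; "contact_force": force on the tool from outside, world axes, zero at the start; "moment": the same for the moment, N m; "opening": opening from 0.0 (shut) to 1.0 (fully open); "finger_force": force on a finger pad.
Only numpy, scipy, OpenCV 4.12 (cv2) and the standard library are available. Lean on these libraries where they do the work, as an engineer would, in place of code of your own. Each camera call takes 0.05 s, during which the arm holds its last target. There are 200 camera calls.

## Task

Lift the wooden batten off the clamp bar's caps and lay it flat on the table, clear of the bar. Then tap the three capped bolts from above, caps shut, until you find the loose one, which drops several millimetres and stays down; lift its hinged cap more than 45 degrees open by the handle and finish still holding it open. Leave the bolt down, the other caps shut and the weight, tape and shears where they are.

Things in the scene. Friction and masses are not known exactly. Their poses are not given: they have to be found in the camera images.
- bar: grey cast clamp bar screwed to the table, 90 x 330 x 45 mm (x, y, z). Origin: centre of its underside, on the table; its y runs along the bar, its x points away from the robot, towards the caps' hinges. Three identical capped bolts stand on its deck at y = -100, 0 and +100 mm (numbers 1, 2, 3).
- bolt1 (a joint): bolt 1, at y = -100 mm of the bar: how far it (with the flange plate and cap it carries) has slid down, in m: 0 at the start, all three alike. If it is the loose one, a downward push of about 3 N slides it down 0.008 to its stop, where it stays by friction (an upward pull of about 5 N would draw it up again). If firm, it gives less than 1.5 mm.
- cap1 (a joint): hinged aluminium cap over bolt 1: angle in rad, 0 shut, opens upward about the bar's y axis up to 1.35; weighs 60 g and falls shut when let go. The cap is a shallow hood 62 x 50 mm and 20 mm high, its top 77 mm above the table when shut and not pressed down; it can be pushed on to tap its bolt.
- cap1_grip (a point): centre of cap 1's T-handle: a level round crossbar 12 mm thick and 26 mm long, parallel to the bar's y, on an 8 mm round stem 30 mm in front (robot side) of the cap's front edge and 94 mm from the hinge axis, at hinge height, 72 mm above the table when shut; free space under it. Its two flat ends can be pinched from above, and it then turns between the fingers as the cap opens. Axes as the bar's while shut.
- cap1_hinge (a point): point on cap 1's hinge axis (the bar's y), in the middle of the cap's far edge, 72 mm above the table until the bolt sinks.
- cap1_top (a point): centre of cap 1's flat top face, 5 mm above hinge height when shut: the place to tap, straight over the bolt.
- bolt2 (a joint): bolt 2, at y = 0 mm of the bar: how far it (with the flange plate and cap it carries) has slid down, in m: 0 at the start, all three alike. If it is the loose one, a downward push of about 3 N slides it down 0.008 to its stop, where it stays by friction (an upward pull of about 5 N would draw it up again). If firm, it gives less than 1.5 mm.
- cap2 (a joint): hinged aluminium cap over bolt 2: angle in rad, 0 shut, opens upward about the bar's y axis up to 1.35; weighs 60 g and falls shut when let go. The cap is a shallow hood 62 x 50 mm and 20 mm high, its top 77 mm above the table when shut and not pressed down; it can be pushed on to tap its bolt.
- cap2_grip (a point): centre of cap 2's T-handle: a level round crossbar 12 mm thick and 26 mm long, parallel to the bar's y, on an 8 mm round stem 30 mm in front (robot side) of the cap's front edge and 94 mm from the hinge axis, at hinge height, 72 mm above the table when shut; free space under it. Its two flat ends can be pinched from above, and it then turns between the fingers as the cap opens. Axes as the bar's while shut.
- cap2_hinge (a point): point on cap 2's hinge axis (the bar's y), in the middle of the cap's far edge, 72 mm above the table until the bolt sinks.
- cap2_top (a point): centre of cap 2's flat top face, 5 mm above hinge height when shut: the place to tap, straight over the bolt.
- bolt3 (a joint): bolt 3, at y = 100 mm of the bar: how far it (with the flange plate and cap it carries) has slid down, in m: 0 at the start, all three alike. If it is the loose one, a downward push of about 3 N slides it down 0.008 to its stop, where it stays by friction (an upward pull of about 5 N would draw it up again). If firm, it gives less than 1.5 mm.
- cap3 (a joint): hinged aluminium cap over bolt 3: angle in rad, 0 shut, opens upward about the bar's y axis up to 1.35; weighs 60 g and falls shut when let go. The cap is a shallow hood 62 x 50 mm and 20 mm high, its top 77 mm above the table when shut and not pressed down; it can be pushed on to tap its bolt.
- cap3_grip (a point): centre of cap 3's T-handle: a level round crossbar 12 mm thick and 26 mm long, parallel to the bar's y, on an 8 mm round stem 30 mm in front (robot side) of the cap's front edge and 94 mm from the hinge axis, at hinge height, 72 mm above the table when shut; free space under it. Its two flat ends can be pinched from above, and it then turns between the fingers as the cap opens. Axes as the bar's while shut.
- cap3_hinge (a point): point on cap 3's hinge axis (the bar's y), in the middle of the cap's far edge, 72 mm above the table until the bolt sinks.
- cap3_top (a point): centre of cap 3's flat top face, 5 mm above hinge height when shut: the place to tap, straight over the bolt.
- batten: straight wooden batten, 30 x 330 x 20 mm (x, y, z), about 100 g, lying along the bar on top of the three caps. Origin: centre of its underside (77 mm above the table at the start).
- weight: bystander: dark steel pattern weight, 70 mm across, 56 mm high, with a knob. Origin: centre of its underside.
- tape: bystander: roll of paper tape lying flat, 90 mm across, 24 mm high, left of the bar. Origin: centre of its underside.
- shears: bystander: paper shears lying flat, 200 mm long, 80 mm wide, 11 mm high; blades towards their +x. Origin: at the pivot, table height.

How it is judged:
On the way, in this order (a step that is already met when the one before it is completed fails the run):
1. the batten is lifted off the caps with the fingers (height (world z) of batten above 0.083 m and contact force between the fingers and batten above 0.3 N), for 0.1 s.
2. the batten lies flat on the table, let go, clear of the bar (height (world z) of batten below 0.01 m and angle between batten's own z axis and vertical below 0.1 rad and linear speed of batten below 0.05 m/s and contact force between the fingers and batten below 0.05 N and contact force between batten and bar below 0.05 N), for 0.2 s.
3. the loose bolt has been tapped down, all caps shut (value of joint any of bolt1, bolt2, bolt3 above 0.005 m and value of joint each of cap1, cap2, cap3 below 0.15 rad), for 0.1 s.
4. the loose bolt's cap is lifted open in the fingers (((value of joint bolt1 above 0.004 m and value of joint cap1 above 0.7 rad and contact force between the fingers and cap1 above 0.05 N) or (value of joint bolt2 above 0.004 m and value of joint cap2 above 0.7 rad and contact force between the fingers and cap2 above 0.05 N) or (value of joint bolt3 above 0.004 m and value of joint cap3 above 0.7 rad and contact force between the fingers and cap3 above 0.05 N))), for 0.2 s.
At the end, for the whole second after the job is handed in: the loose bolt is down (more than 4 mm), its cap stands open more than 0.7 rad (40 degrees) in contact with the fingers that hold it, the other two caps are shut (under 0.15 rad), and the batten lies flat on the table, released, clear of the bar (all of step 2 and ((value of joint bolt1 above 0.004 m and value of joint cap1 above 0.7 rad and contact force between the fingers and cap1 above 0.05 N and contact force between cap1 and batten below 0.05 N and value of joint each of cap2, cap3 below 0.15 rad) or (value of joint bolt2 above 0.004 m and value of joint cap2 above 0.7 rad and contact force between the fingers and cap2 above 0.05 N and contact force between cap2 and batten below 0.05 N and value of joint each of cap1, cap3 below 0.15 rad) or (value of joint bolt3 above 0.004 m and value of joint cap3 above 0.7 rad and contact force between the fingers and cap3 above 0.05 N and contact force between cap3 and batten below 0.05 N and value of joint each of cap1, cap2 below 0.15 rad))); the arm keeps its last pose, push and grip.
It fails at once if a cap was opened whose bolt has not been found loose (not tapped down) ((value of joint bolt1 below 0.003 m and value of joint cap1 above 0.35 rad) or (value of joint bolt2 below 0.003 m and value of joint cap2 above 0.35 rad) or (value of joint bolt3 below 0.003 m and value of joint cap3 above 0.35 rad)).
It fails at once if a bystander was moved more than 30 mm (distance of any of weight, tape, shears from where it was at the start of the episode above 0.03 m).
It also fails if it takes over 62 s, if anything falls off the work surface, if the arm or the gripper's body presses on something with over 40 N, if the wrist force passes 120 N, or if a joint passes its speed limit or range.

## Working session

There is one attempt and no reset: what is moved stays moved. The work goes in short steps, Python scripts to look and compute and a shell command to move; the robot and the scene stay as the last step left them, time stands still between calls to the robot, and variables do not carry over. Pictures are saved under pics/ and viewed, at most 10 in all, crops included, and the job is handed in when it is done.

```bash
ls; mkdir -p pics; cat > h.py <<'E'
import numpy as np, cv2
from plant import r, optics, workorder
from scipy.spatial.transform import Rotation as R
def snap(n):
    K=optics.get_calibration(n); p,d=optics.snapshot(n); return K,p,d
def cloud(K,d):
    v,u=np.mgrid[:480,:640]; P=np.stack([(u-K['cx'])/K['fx']*d,(v-K['cy'])/K['fy']*d,d],-1)
    T=np.linalg.inv(np.array(K['extrinsics'])); return P@T[:3,:3].T+T[:3,3]
def ray(K,u,v,z):
    T=np.linalg.inv(np.array(K['extrinsics'])); w=T[:3,:3]@np.array([(u-K['cx'])/K['fx'],(v-K['cy'])/K['fy'],1]); o=T[:3,3]
    return o+w*(z-o[2])/w[2]
def save(n,p): cv2.imwrite('pics/'+n,cv2.cvtColor(p,cv2.COLOR_RGB2BGR))
E
python3 - <<'E'
from h import *
s=r.get_state(); print({k:np.round(v,3) for k,v in s.items()}, r.grip_point_offset)
K,p,d=snap('top'); save('t1.png',p); np.savez('t1.npz',d=d,c=cloud(K,d),p=p)
print(np.round(np.array(K['extrinsics']),3),K['fx'])
E
```

```text
pics
{'clock': np.float64(0.0), 'q': array([ 1.292,  0.69 , -0.195,  1.566,  0.157,  0.902, -0.215]), 'qd': array([-0.001, -0.001, -0.   ,  0.001, -0.   ,  0.   ,  0.001]), 'joint_torque': array([-0.0000e+00, -5.2755e+01, -1.2670e+00, -1.5343e+01, -5.3000e-02,
        7.0000e-03,  0.0000e+00]), 'tool_pos': array([ 0.192, -0.594,  0.238]), 'eef_rot': array([ 0.988,  0.156, -0.   , -0.001]), 'contact_force': array([-0.004, -0.384, -0.24 ]), 'moment': array([-0.011,  0.02 ,  0.032]), 'finger_force': np.float64(0.0), 'opening': np.float64(1.002)} -0.0187
[[-0.01  -1.    -0.015  0.006]
 [-0.994  0.011 -0.11   0.592]
 [ 0.111  0.014 -0.994  1.302]
 [ 0.     0.     0.     1.   ]] 530.6152401989282
```

View pics/t1.png

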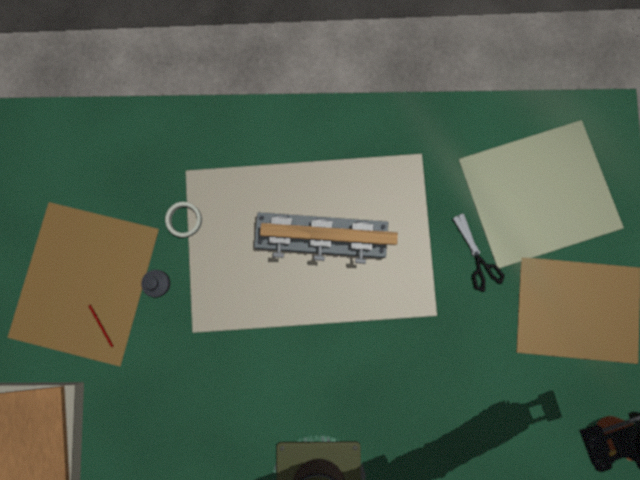

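The top view shows the bar at about (320,235), with the batten (orange) lying along it from (262,232) to (397,239). The T-handles are at (275,258), (315,261) and (354,264). The tape (183,219), weight (155,284) and shears (478,255) stand well clear.

```bash
python3 - <<'E'
from h import *
z=np.load('t1.npz'); c=z['c']; p=z['p']; K=optics.get_calibration('top')
hsv=cv2.cvtColor(p,cv2.COLOR_RGB2HSV)
m=np.zeros((480,640),bool); m[205:270,245:405]=1
b=m&(hsv[...,1]>90)&(hsv[...,0]<25)
n,l,st,ce=cv2.connectedComponentsWithStats(b.astype(np.uint8)); k=1+st[1:,4].argmax(); b=l==k
v,u=np.nonzero(b); P=np.array([ray(K,a,e,.097)[:2] for a,e in zip(u,v)],np.float32)
print('batten',cv2.minAreaRect(P),'depth z',np.median(c[b][:,2]))
# bar: grey, low-sat dark region vs cream
g=m&(hsv[...,2]<150)&(hsv[...,1]<70)&~b
n,l,st,ce=cv2.connectedComponentsWithStats(g.astype(np.uint8)); print(st[1:][st[1:,4]>20])
sel=m&(c[...,2]>.035)&(c[...,2]<.06)&~b
print('deck rect',cv2.minAreaRect(c[sel][:,:2].astype(np.float32)), sel.sum())
for uu,vv in [(275,258),(315,261),(354,264)]:
    print(ray(K,uu,vv,.072), c[vv,uu])
save('t1c.png',cv2.resize(p[200:280,245:405],(800,400),interpolation=cv2.INTER_CUBIC))
E
```

```text
batten ((0.6051070690155029, -0.02896714210510254), (0.32731470465660095, 0.03064526431262493), 85.28055572509766) depth z 0.09625486274203987
[[ 252  211  139   58 3561]]
deck rect ((0.6125459671020508, -0.012862920761108398), (0.3310476243495941, 0.09150207787752151), 85.2676010131836) 2123
[0.54989072 0.10045261 0.072     ] [0.55557223 0.10690479 0.00235277]
[0.54151519 0.00308064 0.072     ] [ 0.54696463  0.00431425 -0.00059267]
[ 0.53319553 -0.09151931  0.072     ] [ 0.53848699 -0.09587712 -0.00512903]
```

View pics/t1c.png

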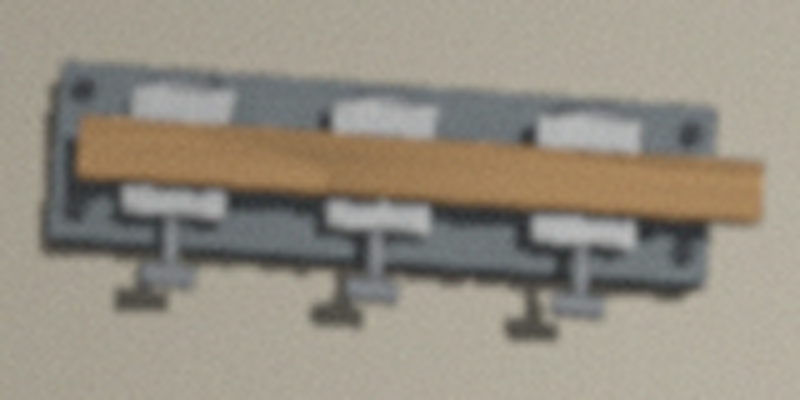

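The crop puts the crossbars at full-image pixels (278,255.4), (319.4,258) and (360.4,260.8). The bar yaw is about -4.7°. First I spin the tool so it closes across the batten.

```bash
cat >> h.py <<'E'
def go(x,y,z,ya):  # print tool-frame shift (cm) and spin (deg) to TCP target; ya = wanted world angle of tool y
    s=r.get_state(); M=R.from_quat(s['eef_rot']).as_matrix()
    d=M.T@(np.array([x,y,z])-s['tool_pos'])*100
    a=np.degrees(np.arctan2(M[1,1],M[0,1])); sp=-((ya-a+90)%180-90)
    print('pos',s['tool_pos'].round(4),'F',s['contact_force'].round(2),'op',round(float(s['opening']),3),'ff',round(float(s['finger_force']),2),'t',s['clock'].round(2),'tilt',np.degrees(np.arccos(-M[2,2])).round(2),'| shift cm',d.round(2),'spin',round(sp,2))
C=np.array([.6125,-.0129]); YAW=-4.73; X=np.array([np.cos(np.radians(YAW)),np.sin(np.radians(YAW))]); Y=np.array([-X[1],X[0]])
def bar(x,y): return C+x*X+y*Y
E
python3 - <<'E'
from h import *
K=optics.get_calibration('top')
for u,v in [(278,255.4),(319.4,258),(360.4,260.8)]:
    P=ray(K,u,v,.072)[:2]-C; print((P@X).round(4),(P@Y).round(4))
E
python3 -m creep '[{"grip":1,"tx":0,"ty":0,"tz":0,"spin":-7},{"grip":1,"tx":0,"ty":0,"tz":0,"spin":-7},{"grip":1,"tx":0,"ty":0,"tz":0,"spin":-7},{"grip":1,"tx":0,"ty":0,"tz":0,"spin":-7},{"grip":1,"tx":0,"ty":0,"tz":0,"spin":-7},{"grip":1,"tx":0,"ty":0,"tz":0,"spin":-7},{"grip":1,"tx":0,"ty":0,"tz":0,"spin":-7},{"grip":1,"tx":0,"ty":0,"tz":0,"spin":-7}]' 30
python3 -m creep '[{"grip":1,"tx":0,"ty":0,"tz":0,"spin":-7},{"grip":1,"tx":0,"ty":0,"tz":0,"spin":-4},{"grip":1,"tx":0,"ty":0,"tz":0,"spin":0},{"grip":1,"tx":0,"ty":0,"tz":0,"spin":0}]'
python3 -c "
from h import *
go(*bar(-.006,-.03),.2,YAW)"
```

```text
-0.0649 0.101
-0.064 -0.0001
-0.0637 -0.0999
clock: 0.72
tool_pos: [0.1921, -0.5943, 0.2381]
eef_rot: [0.797, 0.604, 0.0, -0.001]
contact_force: [-0.4, 0.8, -0.1]
opening: 0.998
finger_force: 0.0
clock: 1.05
tool_pos: [0.1921, -0.5944, 0.2382]
eef_rot: [0.739, 0.674, 0.0, -0.0]
contact_force: [0.2, -1.0, -0.9]
opening: 0.997
finger_force: 0.0Traceback (most recent call last):
  File "<string>", line 3, in <module>
    go(*bar(-.006,-.03),.2,YAW)
    ~~^^^^^^^^^^^^^^^^^^^^^^^^^
  File "h.py", line 17, in go
    print('pos',s['tool_pos'].round(4),'F',s['contact_force'].round(2),'op',round(float(s['opening']),3),'ff',round(float(s['finger_force']),2),'t',s['clock'].round(2),'tilt',np.degrees(np.arccos(-M[2,2])).round(2),'| shift cm',d.round(2),'spin',round(sp,2))
                                                                                                                                                    ^^^^^^^^^^^^^^^^
AttributeError: 'float' object has no attribute 'round'
```

```bash
sed -i "s/s\['clock'\].round(2)/round(float(s['clock']),2)/" h.py
python3 -c "
from h import *
go(*bar(-.006,-.03),.2,YAW)"
```

```text
pos [ 0.1921 -0.5944  0.2382] F [ 0.17 -0.95 -0.95] op 0.997 ff 0.0 t 1.05 tilt 0.06 | shift cm [58.72 36.02  3.87] spin -0.48
```

```bash
python3 -m creep '[{"grip":1,"tx":3.4,"ty":2.1,"tz":0,"spin":-0.5},{"grip":1,"tx":3.4,"ty":2.1,"tz":0,"spin":0},{"grip":1,"tx":3.4,"ty":2.1,"tz":0,"spin":0},{"grip":1,"tx":3.4,"ty":2.1,"tz":0,"spin":0},{"grip":1,"tx":3.4,"ty":2.1,"tz":0,"spin":0},{"grip":1,"tx":3.4,"ty":2.1,"tz":0,"spin":0},{"grip":1,"tx":3.4,"ty":2.1,"tz":0,"spin":0},{"grip":1,"tx":3.4,"ty":2.1,"tz":0,"spin":0}]' >/dev/null
python3 -m creep '[{"grip":1,"tx":3.4,"ty":2.1,"tz":0,"spin":0},{"grip":1,"tx":3.4,"ty":2.1,"tz":0,"spin":0},{"grip":1,"tx":3.4,"ty":2.1,"tz":0,"spin":0},{"grip":1,"tx":3.4,"ty":2.1,"tz":0,"spin":0},{"grip":1,"tx":3.4,"ty":2.1,"tz":0,"spin":0},{"grip":1,"tx":3.4,"ty":2.1,"tz":0,"spin":0},{"grip":1,"tx":3.4,"ty":2.1,"tz":0,"spin":0},{"grip":1,"tx":3.4,"ty":2.1,"tz":0,"spin":0}]' >/dev/null
python3 -m creep '[{"grip":1,"tx":3,"ty":1.5,"tz":1.3,"spin":0},{"grip":1,"tx":0,"ty":0,"tz":0,"spin":0},{"grip":1,"tx":0,"ty":0,"tz":0,"spin":0}]' >/dev/null
python3 - <<'E'
from h import *
go(*bar(-.006,-.03),.2,YAW)
K,p,d=snap('wrist'); save('w1.png',p); c=cloud(K,d); np.savez('w1.npz',c=c,p=p)
hsv=cv2.cvtColor(p,cv2.COLOR_RGB2HSV)
b=(hsv[...,1]>90)&(hsv[...,0]<25)&(c[...,2]>.085)&(c[...,2]<.11)
print(b.sum(),np.median(c[b][:,2]),cv2.minAreaRect(c[b][:,:2].astype(np.float32)))
E
```

```text
pos [ 0.5885 -0.0478  0.2249] F [-0.08 -0.51  0.14] op 0.998 ff 0.0 t 2.63 tilt 0.09 | shift cm [0.67 1.51 2.49] spin 0.33
18062 0.09699138457569437 ((0.6068060994148254, -0.044486090540885925), (0.2619296908378601, 0.02996152639389038), 85.4652328491211)
```

View pics/w1.png

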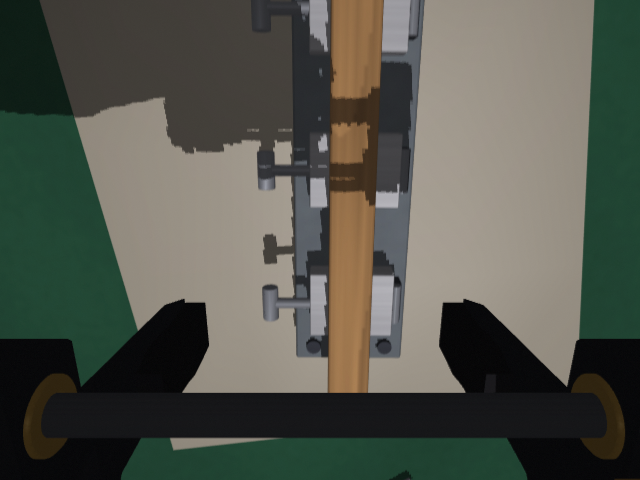

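The wrist view shows the batten running straight between the open fingers, with the caps and handles visible either side (crossbars at (266,170) and (270,303)). It sits about 2 mm off the first estimate. I'll centre on it and go down.

```bash
python3 -m creep '[{"grip":1,"tx":0.7,"ty":1.7,"tz":0,"spin":0.2},{"grip":1,"tx":0,"ty":0,"tz":4,"spin":0},{"grip":1,"tx":0,"ty":0,"tz":4,"spin":0},{"grip":1,"tx":0,"ty":0,"tz":3,"spin":0},{"grip":1,"tx":0,"ty":0,"tz":2,"spin":0},{"grip":1,"tx":0,"ty":0,"tz":0,"spin":0},{"grip":1,"tx":0,"ty":0,"tz":0,"spin":0}]' >/dev/null
python3 -c "
from h import *
go(*bar(-.004,-.03),.079,YAW)"
```

```text
pos [ 0.6049 -0.0471  0.0955] F [0.6  0.09 0.93] op 0.997 ff 0.0 t 3.27 tilt 0.14 | shift cm [0.47 0.08 1.65] spin -0.21
```

```bash
python3 -m creep '[{"grip":1,"tx":0.3,"ty":0.1,"tz":0.9,"spin":0},{"grip":1,"tx":0,"ty":0,"tz":0.7,"spin":0},{"grip":1,"tx":0,"ty":0,"tz":0,"spin":0},{"grip":-1,"tx":0,"ty":0,"tz":0,"spin":0},{"grip":-1,"tx":0,"ty":0,"tz":0,"spin":0},{"grip":-1,"tx":0,"ty":0,"tz":0,"spin":0},{"grip":-1,"tx":0,"ty":0,"tz":0,"spin":0},{"grip":-1,"tx":0,"ty":0,"tz":0,"spin":0}]' 30 
python3 -m creep '[{"grip":-1,"tx":0,"ty":0,"tz":0,"spin":0},{"grip":-1,"tx":0,"ty":0,"tz":0,"spin":0},{"grip":-1,"tx":0,"ty":0,"tz":0,"spin":0},{"grip":-1,"tx":0,"ty":0,"tz":0,"spin":0}]' 
python3 -c "
from h import *
go(*bar(-.004,-.03),.079,YAW)"
```

```text
clock: 3.93
tool_pos: [0.6072, -0.0422, 0.08]
eef_rot: [0.736, 0.677, 0.0, 0.0]
contact_force: [0.1, 0.2, -0.1]
opening: 0.646
finger_force: 0.0
clock: 4.27
tool_pos: [0.6071, -0.0422, 0.0797]
eef_rot: [0.736, 0.677, 0.0, 0.0]
contact_force: [0.8, -0.5, -0.4]
opening: 0.347
finger_force: 0.0
pos [ 0.6071 -0.0422  0.0797] F [ 0.81 -0.49 -0.38] op 0.347 ff 0.02 t 4.27 tilt 0.0 | shift cm [-0.03 -0.1   0.07] spin -0.05
```

```bash
python3 -m creep '[{"grip":-1,"tx":0,"ty":0,"tz":0,"spin":0},{"grip":-1,"tx":0,"ty":0,"tz":0,"spin":0},{"grip":-1,"tx":0,"ty":0,"tz":0,"spin":0},{"grip":-1,"tx":0,"ty":0,"tz":0,"spin":0}]' 
python3 -m creep '[{"grip":-1,"tx":0,"ty":0,"tz":-0.5,"spin":0},{"grip":-1,"tx":0,"ty":0,"tz":-1,"spin":0},{"grip":-1,"tx":0,"ty":0,"tz":-2,"spin":0},{"grip":-1,"tx":0,"ty":0,"tz":-2.5,"spin":0},{"grip":-1,"tx":0,"ty":0,"tz":0,"spin":0},{"grip":-1,"tx":0,"ty":0,"tz":0,"spin":0},{"grip":-1,"tx":0,"ty":0,"tz":0,"spin":0}]' 
python3 - <<'E'
from h import *
go(.44,-.05,.005,YAW)
K,p,d=snap('scene'); save('s1.png',p); c=cloud(K,d)
hsv=cv2.cvtColor(p,cv2.COLOR_RGB2HSV)
b=(hsv[...,1]>90)&(hsv[...,0]<25)&(c[...,2]>.09)&(c[...,2]<.19)&(abs(c[...,0]-.6)<.06)&(abs(c[...,1])<.25)
P=c[b]; print(len(P)); y=P[:,1]
for a in np.arange(-.2,.17,.04):
    k=abs(y-a)<.02
    if k.sum()>5: print(a.round(2), np.percentile(P[k],[5,50,95],axis=0)[:,[0,2]].round(3).tolist())
E
```

```text
clock: 4.6
tool_pos: [0.6071, -0.0422, 0.0797]
eef_rot: [0.736, 0.677, 0.0, 0.0]
contact_force: [0.6, -0.4, -0.2]
opening: 0.338
finger_force: 30.0
clock: 5.18
tool_pos: [0.6067, -0.0425, 0.1397]
eef_rot: [0.736, 0.677, -0.0, -0.0]
contact_force: [-0.5, -1.1, -1.0]
opening: 0.337
finger_force: 30.0
pos [ 0.6067 -0.0425  0.1397] F [-0.55 -1.07 -1.04] op 0.337 ff 30.0 t 5.18 tilt 0.03 | shift cm [ -2.13 -16.54  13.48] spin -0.05
1262
-0.2 [[0.583, 0.14], [0.603, 0.156], [0.611, 0.159]]
-0.16 [[0.583, 0.142], [0.605, 0.156], [0.613, 0.16]]
-0.12 [[0.586, 0.14], [0.611, 0.155], [0.615, 0.159]]
-0.04 [[0.597, 0.142], [0.618, 0.156], [0.624, 0.161]]
0.0 [[0.6, 0.141], [0.619, 0.156], [0.626, 0.159]]
0.04 [[0.602, 0.141], [0.622, 0.156], [0.63, 0.159]]
0.08 [[0.605, 0.141], [0.626, 0.156], [0.633, 0.159]]
0.12 [[0.608, 0.14], [0.627, 0.155], [0.636, 0.159]]
```

View pics/s1.png

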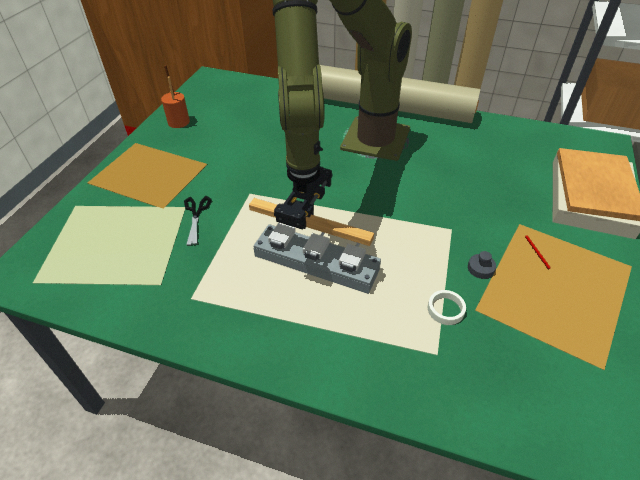

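The scene view shows the batten held level above the bar (250,205)-(373,238), with its underside at about z=0.138 for TCP 0.1397. Next I carry it to the robot side of the bar.

```bash
python3 -m creep '[{"grip":-1,"tx":0,"ty":-2,"tz":0,"spin":0},{"grip":-1,"tx":0,"ty":-3,"tz":0,"spin":0},{"grip":-1,"tx":0,"ty":-3,"tz":0,"spin":0},{"grip":-1,"tx":0,"ty":-3,"tz":0,"spin":0},{"grip":-1,"tx":0,"ty":-3,"tz":0,"spin":0},{"grip":-1,"tx":0,"ty":-2.5,"tz":0,"spin":0},{"grip":-1,"tx":0,"ty":0,"tz":2,"spin":0},{"grip":-1,"tx":0,"ty":0,"tz":3,"spin":0}]' >/dev/null
python3 -m creep '[{"grip":-1,"tx":0,"ty":0,"tz":3,"spin":0},{"grip":-1,"tx":0,"ty":0,"tz":3,"spin":0},{"grip":-1,"tx":0,"ty":0,"tz":1.2,"spin":0},{"grip":-1,"tx":0,"ty":0,"tz":0,"spin":0},{"grip":-1,"tx":0,"ty":0,"tz":0,"spin":0}]'
python3 -c "
from h import *
go(.44,-.05,.003,YAW)"
```

```text
clock: 6.32
tool_pos: [0.445, -0.0295, 0.0309]
eef_rot: [0.736, 0.677, -0.002, 0.0]
contact_force: [-0.6, 0.2, -0.7]
opening: 0.337
finger_force: 30.0
pos [ 0.445  -0.0295  0.0309] F [-0.59  0.23 -0.66] op 0.337 ff 30.0 t 6.32 tilt 0.21 | shift cm [-2.08 -0.32  2.79] spin -0.02
```

```bash
python3 -m creep '[{"grip":-1,"tx":0,"ty":0,"tz":1.2,"spin":0},{"grip":-1,"tx":0,"ty":0,"tz":0.8,"spin":0},{"grip":-1,"tx":0,"ty":0,"tz":0.4,"spin":0},{"grip":-1,"tx":0,"ty":0,"tz":0.1,"spin":0},{"grip":-1,"tx":0,"ty":0,"tz":0,"spin":0},{"grip":-1,"tx":0,"ty":0,"tz":0,"spin":0}]'

```

```text
clock: 6.82
tool_pos: [0.4464, -0.0305, 0.0191]
eef_rot: [0.736, 0.676, -0.002, 0.001]
contact_force: [-0.7, -0.0, -0.8]
opening: 0.336
finger_force: 30.0
```

```bash
python3 -c "
from h import *
s=r.get_state(); print(s['q'].round(3)); go(.47,-.03,.003,YAW)"
```

```text
[ 0.008  0.914 -0.074  2.229  1.549  0.062 -1.671]
pos [ 0.4464 -0.0305  0.0191] F [-0.71 -0.   -0.83] op 0.336 ff 30.0 t 6.82 tilt 0.25 | shift cm [0.26 2.35 1.6 ] spin -0.13
```

```bash
python3 -m creep '[{"grip":-1,"tx":0,"ty":1.3,"tz":0,"spin":0},{"grip":-1,"tx":0,"ty":1.1,"tz":0,"spin":0},{"grip":-1,"tx":0,"ty":0,"tz":0.6,"spin":0},{"grip":-1,"tx":0,"ty":0,"tz":0.5,"spin":0},{"grip":-1,"tx":0,"ty":0,"tz":0,"spin":0},{"grip":-1,"tx":0,"ty":0,"tz":0,"spin":0}]'
python3 -c "
from h import *
s=r.get_state(); print(s['q'].round(3)); go(.47,-.03,.003,YAW)"

```

```text
clock: 7.32
tool_pos: [0.4679, -0.0325, 0.0098]
eef_rot: [0.736, 0.677, 0.001, 0.005]
contact_force: [-3.2, -0.8, 23.0]
opening: 0.338
finger_force: 30.0
[ 0.05   0.935 -0.135  2.173  1.32   0.118 -1.432]
pos [ 0.4679 -0.0325  0.0098] F [-3.24 -0.75 23.02] op 0.338 ff 30.0 t 7.32 tilt 0.61 | shift cm [0.27 0.18 0.68] spin -0.1
```

```bash
python3 - <<'E'
from h import *
for n in ('top','scene'):
    K,p,d=snap(n); save(n+'2.png',cv2.resize(p[150:350,180:480],(750,500))); c=cloud(K,d)
    hsv=cv2.cvtColor(p,cv2.COLOR_RGB2HSV)
    b=(hsv[...,1]>90)&(hsv[...,0]<25)&(c[...,2]>-.01)&(c[...,2]<.08)&(abs(c[...,0]-.47)<.06)&(abs(c[...,1])<.25)
    P=c[b]; y=P[:,1]
    for a in np.arange(-.2,.17,.04):
        k=abs(y-a)<.02
        if k.sum()>5: print(a.round(2), k.sum(),np.percentile(P[k],[5,50,95],axis=0)[:,[0,2]].round(3).tolist())
print(r.get_state()['contact_force'])
E
```

```text
-0.2 10 [[0.447, 0.02], [0.455, 0.025], [0.464, 0.029]]
-0.16 41 [[0.441, 0.023], [0.453, 0.028], [0.465, 0.032]]
0.04 103 [[0.46, 0.023], [0.473, 0.027], [0.483, 0.031]]
0.08 165 [[0.463, 0.022], [0.475, 0.027], [0.486, 0.03]]
0.12 169 [[0.466, 0.021], [0.478, 0.026], [0.491, 0.03]]
0.16 13 [[0.47, 0.021], [0.476, 0.026], [0.487, 0.029]]
-0.16 147 [[0.444, 0.012], [0.465, 0.027], [0.474, 0.031]]
-0.12 128 [[0.448, 0.011], [0.469, 0.026], [0.476, 0.03]]
-0.04 14 [[0.463, 0.013], [0.475, 0.025], [0.484, 0.03]]
0.0 155 [[0.459, 0.011], [0.48, 0.026], [0.487, 0.03]]
0.04 162 [[0.462, 0.011], [0.482, 0.025], [0.49, 0.03]]
0.08 167 [[0.464, 0.011], [0.486, 0.026], [0.494, 0.029]]
0.12 172 [[0.468, 0.011], [0.49, 0.026], [0.497, 0.03]]
0.16 34 [[0.469, 0.009], [0.487, 0.023], [0.496, 0.029]]
[-2.54559363 -0.68190654 21.27018029]
```

View pics/scene2.png

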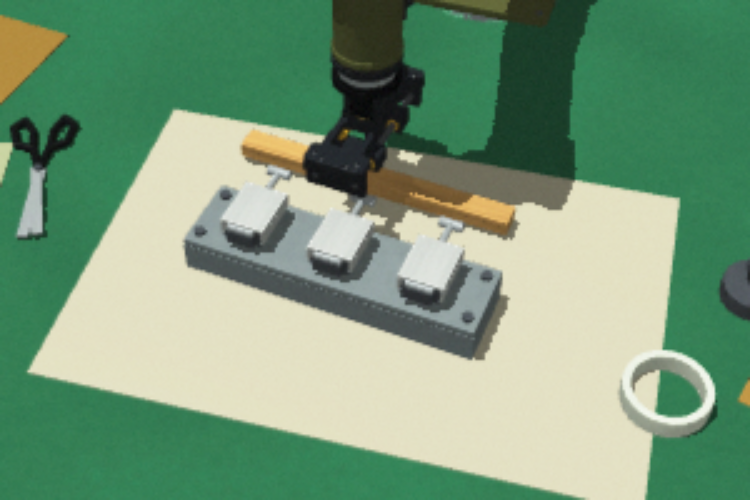

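The crop shows the gripper body overlapping handle 2, so the 21 N comes from the body resting on it, not from the table. I'll lift off at once, check cap heights, and put the batten down on the far side instead.

```bash
python3 -m creep '[{"grip":-1,"tx":0,"ty":0,"tz":-1.5,"spin":0},{"grip":-1,"tx":0,"ty":0,"tz":-3,"spin":0},{"grip":-1,"tx":0,"ty":0,"tz":-4,"spin":0},{"grip":-1,"tx":0,"ty":0,"tz":-4,"spin":0},{"grip":-1,"tx":0,"ty":0,"tz":-2,"spin":0},{"grip":-1,"tx":0,"ty":0,"tz":0,"spin":0},{"grip":-1,"tx":0,"ty":0,"tz":0,"spin":0}]'
python3 - <<'E'
from h import *
go(.775,-.045,.16,YAW)
cl=[]
for n in ('top','scene'):
    K,p,d=snap(n); c=cloud(K,d)
    for i,y in enumerate((-.1,0,.1)):
        q=bar(.001,y); e=c[...,:2]-q; k=(abs(e@X)<.022)&(abs(e@Y)<.018)&(c[...,2]>.05)&(c[...,2]<.1)
        g=bar(-.064,y); e=c[...,:2]-g; h=(abs(e@X)<.012)&(abs(e@Y)<.016)&(c[...,2]>.045)&(c[...,2]<.1)
        print(n,i+1,k.sum(),np.median(c[k][:,2]).round(4),h.sum(),np.median(c[h][:,2]).round(4))
E
```

```text
clock: 8.0
tool_pos: [0.4654, -0.0319, 0.1533]
eef_rot: [0.736, 0.677, -0.0, 0.004]
contact_force: [0.5, -0.9, -1.7]
opening: 0.334
finger_force: 30.0
pos [ 0.4654 -0.0319  0.1533] F [ 0.48 -0.89 -1.65] op 0.334 ff 30.0 t 8.0 tilt 0.44 | shift cm [ 1.31 30.96 -0.52] spin -0.12
top 1 266 0.0765 56 0.0759
top 2 266 0.0764 16 0.0738
top 3 265 0.0765 56 0.0768
scene 1 167 0.0768 40 0.076
scene 2 173 0.0768 42 0.0757
scene 3 186 0.0771 46 0.0757
```

All three caps still stand at 0.0765, so no bolt sank. The batten now goes over to the far side.

```bash
python3 -m creep '[{"grip":-1,"tx":0.2,"ty":2.5,"tz":0,"spin":0},{"grip":-1,"tx":0.2,"ty":3.6,"tz":0,"spin":0},{"grip":-1,"tx":0.2,"ty":3.6,"tz":0,"spin":0},{"grip":-1,"tx":0.2,"ty":3.6,"tz":0,"spin":0},{"grip":-1,"tx":0.2,"ty":3.6,"tz":0,"spin":0},{"grip":-1,"tx":0.2,"ty":3.6,"tz":0,"spin":0},{"grip":-1,"tx":0.1,"ty":3.6,"tz":0,"spin":0},{"grip":-1,"tx":0,"ty":3.6,"tz":0,"spin":0}]' >/dev/null
python3 -m creep '[{"grip":-1,"tx":0,"ty":3,"tz":0,"spin":0},{"grip":-1,"tx":0,"ty":0,"tz":0,"spin":0},{"grip":-1,"tx":0,"ty":0,"tz":0,"spin":0}]' >/dev/null
python3 -c "
from h import *
go(.775,-.045,.003,YAW)"
```

```text
pos [ 0.7718 -0.0433  0.1495] F [-0.84  0.4  -1.48] op 0.336 ff 30.0 t 9.02 tilt 0.4 | shift cm [-0.04  0.34 14.65] spin -0.0
```

```bash
python3 -m creep '[{"grip":-1,"tx":0,"ty":0.3,"tz":2,"spin":0},{"grip":-1,"tx":0,"ty":0,"tz":3,"spin":0},{"grip":-1,"tx":0,"ty":0,"tz":3,"spin":0},{"grip":-1,"tx":0,"ty":0,"tz":3,"spin":0},{"grip":-1,"tx":0,"ty":0,"tz":1.7,"spin":0},{"grip":-1,"tx":0,"ty":0,"tz":0.8,"spin":0},{"grip":-1,"tx":0,"ty":0,"tz":0,"spin":0},{"grip":-1,"tx":0,"ty":0,"tz":0,"spin":0}]'
python3 -c "
from h import *
go(.775,-.045,.003,YAW)"
```

```text
clock: 9.68
tool_pos: [0.776, -0.0453, 0.0189]
eef_rot: [0.736, 0.677, -0.001, 0.004]
contact_force: [1.0, 0.3, -0.5]
opening: 0.338
finger_force: 30.0
pos [ 0.776  -0.0453  0.0189] F [ 0.97  0.28 -0.53] op 0.338 ff 30.0 t 9.68 tilt 0.44 | shift cm [ 0.03 -0.11  1.59] spin -0.05
```

```bash
python3 -m creep '[{"grip":-1,"tx":0,"ty":0,"tz":0.8,"spin":0},{"grip":-1,"tx":0,"ty":0,"tz":0.4,"spin":0},{"grip":-1,"tx":0,"ty":0,"tz":0.15,"spin":0},{"grip":-1,"tx":0,"ty":0,"tz":0,"spin":0},{"grip":-1,"tx":0,"ty":0,"tz":0,"spin":0}]'

```

```text
clock: 10.1
tool_pos: [0.7761, -0.0458, 0.0052]
eef_rot: [0.736, 0.677, -0.001, 0.004]
contact_force: [0.6, -0.5, -1.5]
opening: 0.337
finger_force: 30.0
```

```bash
python3 -m creep '[{"grip":-1,"tx":0,"ty":0,"tz":0.15,"spin":0},{"grip":-1,"tx":0,"ty":0,"tz":0,"spin":0},{"grip":-1,"tx":0,"ty":0,"tz":0,"spin":0}]'
python3 -m creep '[{"grip":0.3,"tx":0,"ty":0,"tz":0,"spin":0},{"grip":0.3,"tx":0,"ty":0,"tz":0,"spin":0},{"grip":0.3,"tx":0,"ty":0,"tz":0,"spin":0},{"grip":0.3,"tx":0,"ty":0,"tz":0,"spin":0},{"grip":0.3,"tx":0,"ty":0,"tz":0,"spin":0},{"grip":0.3,"tx":0,"ty":0,"tz":0,"spin":0},{"grip":0.3,"tx":0,"ty":0,"tz":0,"spin":0}]'
python3 -m creep '[{"grip":0.3,"tx":0,"ty":0,"tz":-1,"spin":0},{"grip":0.3,"tx":0,"ty":0,"tz":-4,"spin":0},{"grip":0.3,"tx":0,"ty":0,"tz":-4,"spin":0},{"grip":0.3,"tx":0,"ty":0,"tz":-4,"spin":0},{"grip":0.3,"tx":0,"ty":0,"tz":-2,"spin":0},{"grip":0.3,"tx":0,"ty":0,"tz":0,"spin":0}]'
python3 - <<'E'
from h import *
go(*bar(0.001,.1),.15,YAW)
K,p,d=snap('top'); c=cloud(K,d)
hsv=cv2.cvtColor(p,cv2.COLOR_RGB2HSV)
b=(hsv[...,1]>90)&(hsv[...,0]<25)&(c[...,2]<.08)&(abs(c[...,0]-.77)<.07)&(abs(c[...,1])<.25)
P=c[b]; print(b.sum(),cv2.minAreaRect(P[:,:2].astype(np.float32)))
for a in (-.18,-.1,.0,.1): k=abs(P[:,1]-a)<.03; print(a,k.sum(),np.median(P[k],axis=0).round(4))
E
```

```text
clock: 10.35
tool_pos: [0.7762, -0.0457, 0.0036]
eef_rot: [0.736, 0.677, -0.001, 0.004]
contact_force: [0.4, -0.8, 0.5]
opening: 0.339
finger_force: 30.0
clock: 10.93
tool_pos: [0.7759, -0.0457, 0.0034]
eef_rot: [0.736, 0.677, -0.001, 0.004]
contact_force: [0.4, -0.1, -1.4]
opening: 0.649
finger_force: 0.0
clock: 11.43
tool_pos: [0.7791, -0.0438, 0.1618]
eef_rot: [0.737, 0.676, 0.004, 0.007]
contact_force: [0.3, 0.7, 0.4]
opening: 0.648
finger_force: 0.0
pos [ 0.7791 -0.0438  0.1618] F [0.3  0.66 0.36] op 0.648 ff 0.0 t 11.43 tilt 0.92 | shift cm [ 11.66 -16.8    0.87] spin -0.14
587 ((0.7829684019088745, 0.06424371898174286), (0.13120131194591522, 0.0305008701980114), 84.78833770751953)
-0.18 0 [nan nan nan]
-0.1 0 [nan nan nan]
0.0 138 [0.7779 0.0146 0.0186]
0.1 269 [0.7842 0.0999 0.0193]
  return _methods._mean(a, axis=axis, dtype=dtype,
  ret = um.true_divide(
```

The batten is released, lying on the table with its top at 0.019. I shut the fingers, turn the tool a quarter turn so they close along the bar, and move to cap 3.

```bash
python3 -m creep '[{"grip":-1,"tx":0,"ty":0,"tz":0,"spin":7},{"grip":-1,"tx":0,"ty":0,"tz":0,"spin":7},{"grip":-1,"tx":0,"ty":0,"tz":0,"spin":7},{"grip":-1,"tx":0,"ty":0,"tz":0,"spin":7},{"grip":-1,"tx":0,"ty":0,"tz":0,"spin":7},{"grip":-1,"tx":0,"ty":0,"tz":0,"spin":7},{"grip":-1,"tx":0,"ty":0,"tz":0,"spin":7},{"grip":-1,"tx":0,"ty":0,"tz":0,"spin":7}]' >/dev/null
python3 -m creep '[{"grip":-1,"tx":0,"ty":0,"tz":0,"spin":7},{"grip":-1,"tx":0,"ty":0,"tz":0,"spin":7},{"grip":-1,"tx":0,"ty":0,"tz":0,"spin":7},{"grip":-1,"tx":0,"ty":0,"tz":0,"spin":7},{"grip":-1,"tx":0,"ty":0,"tz":0,"spin":6},{"grip":-1,"tx":0,"ty":0,"tz":0,"spin":0},{"grip":-1,"tx":0,"ty":0,"tz":0,"spin":0}]' >/dev/null
python3 -c "
from h import *
print(r.get_state()['q'].round(2)); go(*bar(.0,.1),.1,YAW+90)"
```

```text
[ 0.13  1.02 -0.34  1.08  0.33  1.1  -1.86]
pos [ 0.7746 -0.0448  0.1521] F [0.1  0.07 0.76] op 0.004 ff 0.0 t 12.73 tilt 0.45 | shift cm [-16.4  -11.91   5.09] spin 0.12
```

```bash
python3 -m creep '[{"grip":-1,"tx":-2.8,"ty":-2,"tz":0,"spin":0},{"grip":-1,"tx":-2.8,"ty":-2,"tz":0,"spin":0},{"grip":-1,"tx":-2.8,"ty":-2,"tz":0,"spin":0},{"grip":-1,"tx":-2.8,"ty":-2,"tz":0,"spin":0},{"grip":-1,"tx":-2.8,"ty":-2,"tz":0,"spin":0},{"grip":-1,"tx":-2.4,"ty":-1.9,"tz":2,"spin":0},{"grip":-1,"tx":0,"ty":0,"tz":3,"spin":0},{"grip":-1,"tx":0,"ty":0,"tz":0,"spin":0}]'  >/dev/null
python3 -c "
from h import *
go(*bar(.0,.1),.08,YAW+90)"
```

```text
pos [0.6171 0.0885 0.0976] F [-0.68 -1.31 -0.46] op 0.006 ff 0.0 t 13.4 tilt 0.61 | shift cm [0.38 0.13 1.76] spin 0.35
```

```bash
python3 -m creep '[{"grip":-1,"tx":0.4,"ty":0.1,"tz":0.8,"spin":0},{"grip":-1,"tx":0,"ty":0,"tz":0.6,"spin":0},{"grip":-1,"tx":0,"ty":0,"tz":0,"spin":0},{"grip":-1,"tx":0,"ty":0,"tz":0,"spin":0}]'
python3 -m creep '[{"grip":-1,"tx":0,"ty":0,"tz":0.3,"spin":0},{"grip":-1,"tx":0,"ty":0,"tz":0.2,"spin":0},{"grip":-1,"tx":0,"ty":0,"tz":0.2,"spin":0},{"grip":-1,"tx":0,"ty":0,"tz":0,"spin":0}]'
python3 -m creep '[{"grip":-1,"tx":0,"ty":0,"tz":0.2,"spin":0},{"grip":-1,"tx":0,"ty":0,"tz":0,"spin":0},{"grip":-1,"tx":0,"ty":0,"tz":0,"spin":0}]'
```

```text
clock: 13.73
tool_pos: [0.6271, 0.0847, 0.0883]
eef_rot: [0.999, -0.043, 0.002, 0.004]
contact_force: [-0.4, -0.4, -0.1]
opening: 0.006
finger_force: 0.0
clock: 14.07
tool_pos: [0.6259, 0.0857, 0.0807]
eef_rot: [0.999, -0.042, 0.002, 0.004]
contact_force: [-0.3, 0.1, -0.4]
opening: 0.006
finger_force: 0.0
clock: 14.32
tool_pos: [0.626, 0.0858, 0.0789]
eef_rot: [0.999, -0.042, 0.002, 0.004]
contact_force: [-0.8, -0.0, -0.6]
opening: 0.003
finger_force: 0.0
```

```bash
python3 -m creep '[{"grip":-1,"tx":-0.4,"ty":0,"tz":0.2,"spin":0},{"grip":-1,"tx":0,"ty":0,"tz":0.2,"spin":0},{"grip":-1,"tx":0,"ty":0,"tz":0,"spin":0},{"grip":-1,"tx":0,"ty":0,"tz":0,"spin":0}]'
python3 -m creep '[{"grip":-1,"tx":0,"ty":0,"tz":0.2,"spin":0},{"grip":-1,"tx":0,"ty":0,"tz":0,"spin":0},{"grip":-1,"tx":0,"ty":0,"tz":0,"spin":0}]'
```

```text
clock: 14.65
tool_pos: [0.6223, 0.0862, 0.0751]
eef_rot: [0.999, -0.042, 0.002, 0.003]
contact_force: [0.7, 0.2, 0.5]
opening: 0.007
finger_force: 0.6
clock: 14.9
tool_pos: [0.6223, 0.0862, 0.0729]
eef_rot: [0.999, -0.042, 0.002, 0.003]
contact_force: [0.4, 0.7, 0.7]
opening: 0.001
finger_force: 0.6
```

```bash
python3 -m creep '[{"grip":-1,"tx":0,"ty":0,"tz":0.3,"spin":0},{"grip":-1,"tx":0,"ty":0,"tz":0.2,"spin":0},{"grip":-1,"tx":0,"ty":0,"tz":0,"spin":0},{"grip":-1,"tx":0,"ty":0,"tz":0,"spin":0}]'
python3 -m creep '[{"grip":-1,"tx":0,"ty":0,"tz":0.4,"spin":0},{"grip":-1,"tx":0,"ty":0,"tz":0.2,"spin":0},{"grip":-1,"tx":0,"ty":0,"tz":0,"spin":0},{"grip":-1,"tx":0,"ty":0,"tz":0,"spin":0}]'
```

```text
clock: 15.23
tool_pos: [0.6224, 0.0862, 0.0693]
eef_rot: [0.999, -0.042, 0.002, 0.003]
contact_force: [-0.7, 0.1, 12.0]
opening: 0.004
finger_force: 6.3
clock: 15.57
tool_pos: [0.6227, 0.0863, 0.0685]
eef_rot: [0.999, -0.042, 0.003, 0.004]
contact_force: [-12.2, -1.8, 49.2]
opening: 0.008
finger_force: 24.8
```

It yielded 8 mm before hitting a stop, so bolt 3 looks loose. I back off and check the cap heights.

```bash
python3 -m creep '[{"grip":-1,"tx":0,"ty":0,"tz":-1,"spin":0},{"grip":-1,"tx":0,"ty":0,"tz":-3,"spin":0},{"grip":-1,"tx":0,"ty":0,"tz":-4,"spin":0},{"grip":-1,"tx":-3,"ty":0,"tz":0,"spin":0},{"grip":1,"tx":-3,"ty":0,"tz":0,"spin":0},{"grip":1,"tx":0,"ty":0,"tz":0,"spin":0},{"grip":1,"tx":0,"ty":0,"tz":0,"spin":0}]'
python3 - <<'E'
from h import *
go(*bar(-.064,.1),.1,YAW+90)
for n in ('top','scene'):
    K,p,d=snap(n); c=cloud(K,d)
    for i,y in enumerate((-.1,0,.1)):
        q=bar(.001,y); e=c[...,:2]-q; k=(abs(e@X)<.022)&(abs(e@Y)<.018)&(c[...,2]>.05)&(c[...,2]<.1)
        print(n,i+1,k.sum(),np.median(c[k][:,2]).round(4))
K,p,d=snap('wrist'); save('w2.png',p); c=cloud(K,d)
g=bar(-.064,.1); e=c[...,:2]-g; h=(abs(e@X)<.014)&(abs(e@Y)<.02)&(c[...,2]>.052)&(c[...,2]<.09)
P=c[h]; print('handle',h.sum(), cv2.minAreaRect(P[:,:2].astype(np.float32)), P[:,2].max())
E
```

```text
clock: 16.15
tool_pos: [0.5598, 0.0914, 0.1414]
eef_rot: [0.999, -0.041, 0.0, 0.004]
contact_force: [0.6, -0.3, 1.1]
opening: 0.21
finger_force: 0.0
pos [0.5598 0.0914 0.1414] F [ 0.6  -0.28  1.14] op 0.21 ff 0.0 t 16.15 tilt 0.48 | shift cm [-0.29 -0.08  4.14] spin 0.03
top 1 261 0.0762
top 2 250 0.0763
top 3 54 0.0693
scene 1 171 0.0769
scene 2 173 0.077
scene 3 182 0.0688
handle 1128 ((0.5624109506607056, 0.09134252369403839), (0.025795968249440193, 0.017082341015338898), 86.05233001708984) 0.07135522197271107
```

View pics/w2.png

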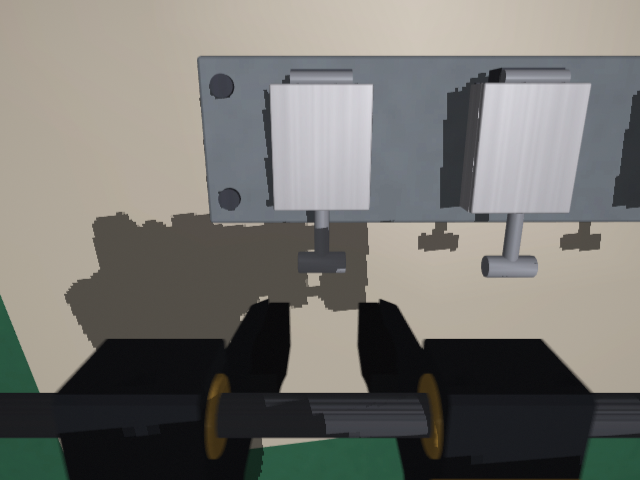

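Confirmed: cap 3 is at 0.069 and caps 1 and 2 are at 0.0765. In the wrist view, cap 3's crossbar (322,262) lies straight ahead of and centred between the fingers (288 to 360). I open a little and descend onto it.

```bash
python3 -m creep '[{"grip":0.5,"tx":-0.2,"ty":0,"tz":1,"spin":0},{"grip":0.5,"tx":0,"ty":0,"tz":1.5,"spin":0},{"grip":0.5,"tx":0,"ty":0,"tz":1,"spin":0},{"grip":0.5,"tx":0,"ty":0,"tz":0,"spin":0},{"grip":0.5,"tx":0,"ty":0,"tz":0,"spin":0},{"grip":0.5,"tx":0,"ty":0,"tz":0,"spin":0},{"grip":0.5,"tx":0,"ty":0,"tz":0,"spin":0},{"grip":0.5,"tx":0,"ty":0,"tz":0,"spin":0}]' 3
python3 -c "
from h import *
go(.558,.0914,.046,YAW+90)"
```

```text
clock: 16.97
tool_pos: [0.5607, 0.0916, 0.1073]
eef_rot: [0.999, -0.042, 0.002, 0.003]
contact_force: [-0.5, -0.4, -0.6]
opening: 0.754
finger_force: 0.0
pos [0.5607 0.0916 0.1073] F [-0.47 -0.42 -0.6 ] op 0.754 ff 0.0 t 16.97 tilt 0.47 | shift cm [-0.3   0.01  6.13] spin -0.07
```

```bash
python3 -m creep '[{"grip":0.5,"tx":-0.3,"ty":0,"tz":2,"spin":0},{"grip":0.5,"tx":0,"ty":0,"tz":2,"spin":0},{"grip":0.5,"tx":0,"ty":0,"tz":1.2,"spin":0},{"grip":0.5,"tx":0,"ty":0,"tz":0.5,"spin":0},{"grip":0.5,"tx":0,"ty":0,"tz":0,"spin":0},{"grip":0.5,"tx":0,"ty":0,"tz":0,"spin":0}]' 
python3 -c "
from h import *
go(.558,.0914,.046,YAW+90)"
```

```text
clock: 17.47
tool_pos: [0.5578, 0.0915, 0.0501]
eef_rot: [0.999, -0.042, 0.002, 0.003]
contact_force: [-0.2, -0.5, -1.2]
opening: 0.751
finger_force: 0.0
pos [0.5578 0.0915 0.0501] F [-0.24 -0.46 -1.17] op 0.751 ff 0.0 t 17.47 tilt 0.46 | shift cm [0.02 0.   0.41] spin -0.07
```

```bash
python3 -m creep '[{"grip":-1,"tx":0,"ty":0,"tz":0.3,"spin":0},{"grip":-1,"tx":0,"ty":0,"tz":0,"spin":0},{"grip":-1,"tx":0,"ty":0,"tz":0,"spin":0},{"grip":-1,"tx":0,"ty":0,"tz":0,"spin":0},{"grip":-1,"tx":0,"ty":0,"tz":0,"spin":0},{"grip":-1,"tx":0,"ty":0,"tz":0,"spin":0},{"grip":-1,"tx":0,"ty":0,"tz":0,"spin":0},{"grip":-1,"tx":0,"ty":0,"tz":0,"spin":0}]' 4
python3 -m creep '[{"grip":-1,"tx":0,"ty":0,"tz":0,"spin":0},{"grip":-1,"tx":0,"ty":0,"tz":0,"spin":0},{"grip":-1,"tx":0,"ty":0,"tz":0,"spin":0},{"grip":-1,"tx":0,"ty":0,"tz":0,"spin":0},{"grip":-1,"tx":0,"ty":0,"tz":0,"spin":0},{"grip":-1,"tx":0,"ty":0,"tz":0,"spin":0}]'
```

```text
clock: 18.13
tool_pos: [0.5575, 0.092, 0.0468]
eef_rot: [0.999, -0.042, 0.002, 0.003]
contact_force: [-0.4, 1.4, 1.3]
opening: 0.299
finger_force: 4.0
clock: 18.63
tool_pos: [0.5575, 0.0918, 0.0468]
eef_rot: [0.999, -0.042, 0.002, 0.003]
contact_force: [-0.2, 2.9, 1.8]
opening: 0.293
finger_force: 4.0
```

```bash
python3 -m creep '[{"grip":-1,"tx":0.01,"ty":0,"tz":-0.41,"spin":0},{"grip":-1,"tx":0.03,"ty":0,"tz":-0.41,"spin":0},{"grip":-1,"tx":0.05,"ty":0,"tz":-0.41,"spin":0},{"grip":-1,"tx":0.06,"ty":0,"tz":-0.40,"spin":0},{"grip":-1,"tx":0.08,"ty":0,"tz":-0.40,"spin":0},{"grip":-1,"tx":0.10,"ty":0,"tz":-0.40,"spin":0},{"grip":-1,"tx":0,"ty":0,"tz":0,"spin":0}]'
cat > chk.py <<'E'
from h import *
import sys
s=r.get_state(); p=s['tool_pos']; dz=p[2]-.0468; dx=(p[:2]-np.array([.5575,.0918]))@X
print('dx,dz mm',dx*1e3,dz*1e3,'radius',np.hypot(.094-dx,dz)*1e3,'ang',np.degrees(np.arctan2(dz,.094-dx)))
K,P,d=snap('scene'); c=cloud(K,d)
for i,y in enumerate((-.1,0,.1)):
    q=bar(.001,y); e=c[...,:2]-q; k=(abs(e@X)<.026)&(abs(e@Y)<.018)&(c[...,2]>.05)&(c[...,2]<.16)
    Q=c[k]; f=np.polyfit((Q[:,:2]-q)@X,Q[:,2],1); print(i+1,len(Q),'slope deg',np.degrees(np.arctan(-f[0])).round(1),'z at hinge+top',np.polyval(f,.029).round(4))
if len(sys.argv)>1: save(sys.argv[1],cv2.resize(P[150:350,180:480],(750,500)))
E
python3 chk.py
```

```text
clock: 19.22
tool_pos: [0.5606, 0.0914, 0.0718]
eef_rot: [0.999, -0.042, 0.002, 0.003]
contact_force: [-2.1, 4.3, -0.1]
opening: 0.292
finger_force: 4.0
dx,dz mm 3.106265411687469 25.013638414421564 radius 94.27275902474705 ang 15.386718232192994
1 191 slope deg 2.0 z at hinge+top 0.0756
2 211 slope deg 2.4 z at hinge+top 0.0752
3 263 slope deg 15.9 z at hinge+top 0.0694
```

```bash
python3 -m creep '[{"grip":-1,"tx":0.11,"ty":0,"tz":-0.38,"spin":0},{"grip":-1,"tx":0.13,"ty":0,"tz":-0.38,"spin":0},{"grip":-1,"tx":0.15,"ty":0,"tz":-0.38,"spin":0},{"grip":-1,"tx":0.17,"ty":0,"tz":-0.37,"spin":0},{"grip":-1,"tx":0.18,"ty":0,"tz":-0.37,"spin":0},{"grip":-1,"tx":0.20,"ty":0,"tz":-0.36,"spin":0},{"grip":-1,"tx":0.21,"ty":0,"tz":-0.35,"spin":0},{"grip":-1,"tx":0,"ty":0,"tz":0,"spin":0}]'
python3 chk.py
```

```text
clock: 19.93
tool_pos: [0.5724, 0.0903, 0.0978]
eef_rot: [0.999, -0.042, 0.002, 0.003]
contact_force: [-2.4, 3.9, 1.7]
opening: 0.295
finger_force: 4.0
dx,dz mm 14.985736995933653 50.958997821484836 radius 94.0216635517893 ang 32.81935219880111
1 197 slope deg 3.2 z at hinge+top 0.0751
2 208 slope deg 2.6 z at hinge+top 0.0752
3 306 slope deg 32.6 z at hinge+top 0.071
```

```bash
python3 -m creep '[{"grip":-1,"tx":0.22,"ty":0,"tz":-0.34,"spin":0},{"grip":-1,"tx":0.24,"ty":0,"tz":-0.33,"spin":0},{"grip":-1,"tx":0.26,"ty":0,"tz":-0.32,"spin":0},{"grip":-1,"tx":0.27,"ty":0,"tz":-0.31,"spin":0},{"grip":-1,"tx":0.28,"ty":0,"tz":-0.30,"spin":0},{"grip":-1,"tx":0.30,"ty":0,"tz":-0.28,"spin":0},{"grip":-1,"tx":0.31,"ty":0,"tz":-0.27,"spin":0},{"grip":-1,"tx":0,"ty":0,"tz":0,"spin":0}]'
python3 chk.py
```

```text
clock: 20.65
tool_pos: [0.5917, 0.0888, 0.1193]
eef_rot: [0.999, -0.042, 0.003, 0.003]
contact_force: [-1.9, 3.0, 1.8]
opening: 0.294
finger_force: 4.0
dx,dz mm 34.37320264173338 72.45825754442697 radius 93.8379137107081 ang 50.54861264359282
1 195 slope deg 2.2 z at hinge+top 0.0756
2 209 slope deg 2.1 z at hinge+top 0.0756
3 406 slope deg 50.3 z at hinge+top 0.074
```

```bash
python3 -m creep '[{"grip":-1,"tx":0.32,"ty":0,"tz":-0.25,"spin":0},{"grip":-1,"tx":0.33,"ty":0,"tz":-0.24,"spin":0},{"grip":-1,"tx":0.34,"ty":0,"tz":-0.23,"spin":0},{"grip":-1,"tx":0,"ty":0,"tz":0,"spin":0},{"grip":-1,"tx":0,"ty":0,"tz":0,"spin":0},{"grip":-1,"tx":0,"ty":0,"tz":0,"spin":0},{"grip":-1,"tx":0,"ty":0,"tz":0,"spin":0}]' 5
python3 chk.py s9.png
```

```text
clock: 21.28
tool_pos: [0.6004, 0.0881, 0.1257]
eef_rot: [0.999, -0.042, 0.002, 0.004]
contact_force: [-1.2, 2.4, 1.2]
opening: 0.294
finger_force: 5.0
dx,dz mm 43.09310757023626 78.86291824690811 radius 93.86624298049884 ang 57.157306697823934
1 203 slope deg 2.3 z at hinge+top 0.0758
2 201 slope deg 2.0 z at hinge+top 0.0755
3 406 slope deg 54.3 z at hinge+top 0.0784
```

View pics/s9.png

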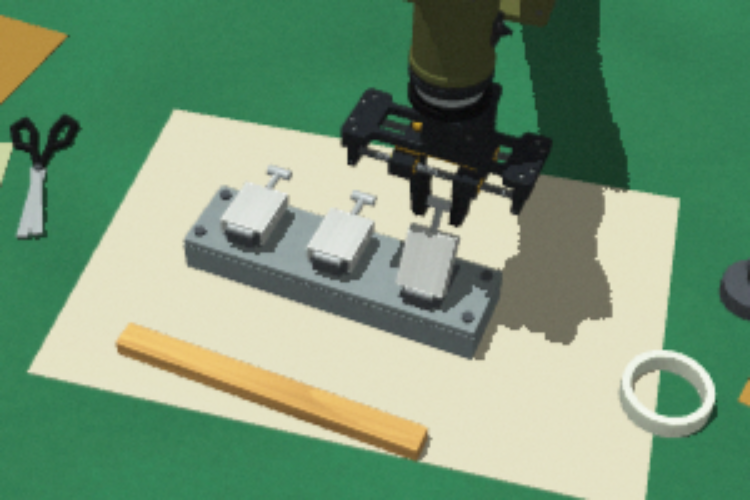

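The picture shows the batten flat behind the bar, caps 1 and 2 shut, and cap 3 held open. I check once more that bolt 3 is still down by fitting the cap's top plane.

```bash
python3 - <<'E'
from h import *
for n in ('scene',):
    K,P,d=snap(n); c=cloud(K,d); e=c[...,:2]-bar(0,.1); bx=e@X; by=e@Y
    k=(abs(by)<.016)&(bx>-.005)&(bx<.022)&(c[...,2]>.068)&(c[...,2]<.16)
    x,z=bx[k],c[...,2][k]
    for _ in range(4):
        f=np.polyfit(x,z,1); g=abs(z-np.polyval(f,x))<.003; x,z=x[g],z[g]
    th=np.arctan(-f[0]); print(len(x),np.degrees(th),'hinge z',np.polyval(f,.030)-.005/np.cos(th))
    k=(abs(by)<.012)&(bx>.015)&(bx<.045)&(c[...,2]>.05); print('lowest cap-edge pts', [(a.round(3),c[...,2][k&(abs(bx-a)<.003)].round(3).tolist()[:6]) for a in (.027,.033,.039)])
E
```

```text
101 53.780759113869294 hinge z 0.07132438091417362Traceback (most recent call last):
  File "<stdin>", line 9, in <module>
AttributeError: 'float' object has no attribute 'round'
```

```bash
python3 - <<'E'
from h import *
for n in ('scene','top'):
    K,P,d=snap(n); c=cloud(K,d)
    for i,y in enumerate((-.1,0,.1)):
        e=c[...,:2]-bar(0,y); bx=e@X; by=e@Y
        print(n,i+1,[(a,np.percentile(c[...,2][k],[10,50,90]).round(4).tolist() if k.sum()>2 else None) for a in (24,27,30,33,36,39) for k in [(abs(by)<.014)&(abs(bx*1000-a)<1.5)]])
    if n=='scene':
        C0=[]
        for y in (0,.1):
            w=np.append(bar(.03,y),.07); q=np.array(K['extrinsics'])@np.append(w,1); u=q[0]/q[2]*K['fx']+K['cx']; v=q[1]/q[2]*K['fy']+K['cy']; print(u,v); C0.append((u,v))
        u=int((C0[0][0]+C0[1][0])/2); v=int(C0[0][1]); save('s10.png',cv2.resize(P[v-35:v+40,u-50:u+50],(800,600),interpolation=cv2.INTER_CUBIC))
E
```

```text
scene 1 [(24, [0.075, 0.0764, 0.0787]), (27, [0.0723, 0.0766, 0.0795]), (30, [0.044, 0.074, 0.0791]), (33, [0.0445, 0.055, 0.0774]), (36, [0.0437, 0.0644, 0.0749]), (39, [0.0458, 0.0634, 0.0714])]
scene 2 [(24, [0.0772, 0.0785, 0.0801]), (27, [0.0752, 0.0763, 0.078]), (30, [0.0442, 0.0747, 0.0772]), (33, [0.0438, 0.0725, 0.0764]), (36, [0.0465, 0.0644, 0.0745]), (39, [0.0446, 0.0576, 0.072])]
scene 3 [(24, [0.0851, 0.4614, 0.4851]), (27, [0.0801, 0.4491, 0.4785]), (30, [0.0743, 0.447, 0.4733]), (33, [0.0674, 0.4475, 0.4684]), (36, [0.0464, 0.0646, 0.4621]), (39, [0.0449, 0.0538, 0.4508])]
310.0716250485857 252.36491681512936
346.5268938663549 263.9025087071479
top 1 [(24, [0.0726, 0.077, 0.0795]), (27, [0.0735, 0.0775, 0.0785]), (30, [0.071, 0.0744, 0.0765]), (33, [0.0723, 0.0745, 0.0767]), (36, [0.0697, 0.0713, 0.0741]), (39, None)]
top 2 [(24, [0.073, 0.0756, 0.081]), (27, [0.0733, 0.0762, 0.0791]), (30, [0.0738, 0.0769, 0.0779]), (33, [0.0722, 0.0751, 0.0765]), (36, [0.0712, 0.0735, 0.0746]), (39, None)]
top 3 [(24, [0.4747, 0.4814, 0.4853]), (27, [0.4706, 0.4764, 0.4816]), (30, [0.468, 0.4741, 0.479]), (33, None), (36, None), (39, None)]
```

View pics/s10.png

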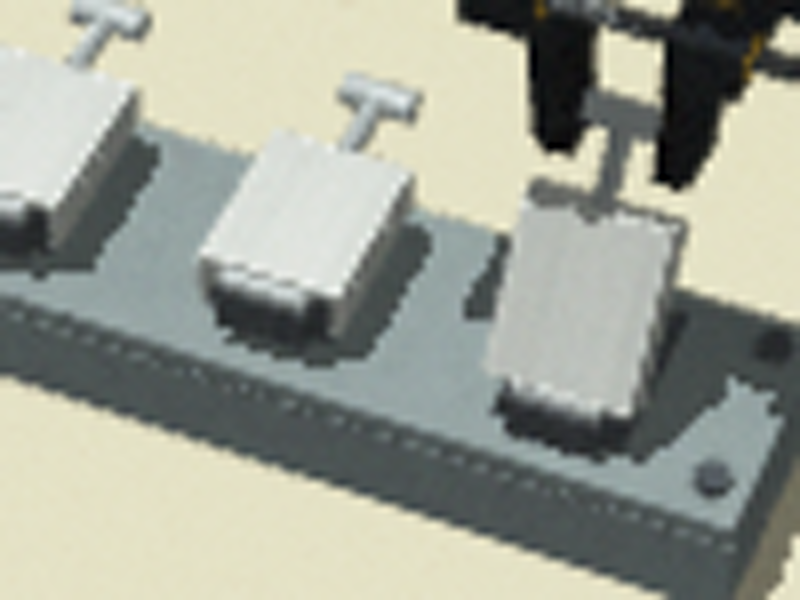

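In the crop, cap 3's far edge sits about 30 px lower than cap 2's would; the open cap explains 13 px and the remaining ~17 px is about 7 mm of sink. The tool also never felt a downward pull near 5 N. Bolt 3 is still down, so I hand in.

```bash
python3 -c "
from plant import workorder
print(workorder.finish_job())"
```

```text
the job is handed in; nothing more can be done
None
```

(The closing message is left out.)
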